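# Put four watches back on their own cushions

## Task

The four watches on the bench have each been left on a cushion of the wrong colour. Move every watch to the middle of the cushion that matches its dial, face up and flat, using the empty grey cushion as the parking place whenever you need a free spot. Never lay a watch on the bench, set each down without dropping it, and leave the loupe where it stands.

Things in the scene. Friction and masses are not known exactly. Their poses are not given: they have to be found in the camera images.
- watch_blue: Loose steel watch head, blue dial up, 90 g. Round case 40 mm wide, 11 mm thick (13 with dial); solid end pieces at 12 and 6 o'clock make it 48 mm long along its x, with flat upright end faces 22 mm wide, 10 high: grip there. Small brass crown at -y. Origin: centre of its underside; z up. Starts within 6 mm of the centre of a cushion of another colour, turned any way.
- watch_red: Loose steel watch head, red dial up, 90 g. Round case 40 mm wide, 11 mm thick (13 with dial); solid end pieces at 12 and 6 o'clock make it 48 mm long along its x, with flat upright end faces 22 mm wide, 10 high: grip there. Small brass crown at -y. Origin: centre of its underside; z up. Starts within 6 mm of the centre of a cushion of another colour, turned any way.
- watch_yellow: Loose steel watch head, yellow dial up, 90 g. Round case 40 mm wide, 11 mm thick (13 with dial); solid end pieces at 12 and 6 o'clock make it 48 mm long along its x, with flat upright end faces 22 mm wide, 10 high: grip there. Small brass crown at -y. Origin: centre of its underside; z up. Starts within 6 mm of the centre of a cushion of another colour, turned any way.
- watch_black: Loose steel watch head, black dial up, 90 g. Round case 40 mm wide, 11 mm thick (13 with dial); solid end pieces at 12 and 6 o'clock make it 48 mm long along its x, with flat upright end faces 22 mm wide, 10 high: grip there. Small brass crown at -y. Origin: centre of its underside; z up. Starts within 6 mm of the centre of a cushion of another colour, turned any way.
- cushion_blue: Fixed round casing cushion, blue, 72 mm across and 28 mm high with a firm flat top; the place of the watch with the blue dial. Origin: centre of its underside on the bench; its top is 28 mm above the origin. Cushions stand at least 105 mm apart, centre to centre.
- cushion_red: Fixed round casing cushion, red, 72 mm across and 28 mm high with a firm flat top; the place of the watch with the red dial. Origin: centre of its underside on the bench; its top is 28 mm above the origin. Cushions stand at least 105 mm apart, centre to centre.
- cushion_yellow: Fixed round casing cushion, yellow, 72 mm across and 28 mm high with a firm flat top; the place of the watch with the yellow dial. Origin: centre of its underside on the bench; its top is 28 mm above the origin. Cushions stand at least 105 mm apart, centre to centre.
- cushion_black: Fixed round casing cushion, black, 72 mm across and 28 mm high with a firm flat top; the place of the watch with the black dial. Origin: centre of its underside on the bench; its top is 28 mm above the origin. Cushions stand at least 105 mm apart, centre to centre.
- cushion_grey: Fixed round casing cushion, grey, 72 mm across and 28 mm high with a firm flat top; empty at the start: the spare place. Origin: centre of its underside on the bench; its top is 28 mm above the origin. Cushions stand at least 105 mm apart, centre to centre.
- loupe: Loose bystander: aluminium eyeglass loupe, a cone 38 mm across and 34 mm high, standing on the bench. Origin: centre of its underside. To be left alone.
Things that resemble listed ones, but are neither listed nor needed, are in the scene too. There is more than one size of the cushion_yellow; the one meant has the size given above.

How it is judged (in metres and radians):
On the way:
1. a watch has been parked on the grey cushion and let go (((horizontal distance between watch_blue and cushion_grey below 0.012 m and z of watch_blue in the frame of cushion_grey between 0.024 and 0.032 m and angle between watch_blue's own z axis and vertical below 0.12 rad and linear speed of watch_blue below 0.02 m/s and angular speed of watch_blue below 0.2 rad/s and contact force between watch_blue and the fingers below 0.05 N) or (horizontal distance between watch_red and cushion_grey below 0.012 m and z of watch_red in the frame of cushion_grey between 0.024 and 0.032 m and angle between watch_red's own z axis and vertical below 0.12 rad and linear speed of watch_red below 0.02 m/s and angular speed of watch_red below 0.2 rad/s and contact force between watch_red and the fingers below 0.05 N) or (horizontal distance between watch_yellow and cushion_grey below 0.012 m and z of watch_yellow in the frame of cushion_grey between 0.024 and 0.032 m and angle between watch_yellow's own z axis and vertical below 0.12 rad and linear speed of watch_yellow below 0.02 m/s and angular speed of watch_yellow below 0.2 rad/s and contact force between watch_yellow and the fingers below 0.05 N) or (horizontal distance between watch_black and cushion_grey below 0.012 m and z of watch_black in the frame of cushion_grey between 0.024 and 0.032 m and angle between watch_black's own z axis and vertical below 0.12 rad and linear speed of watch_black below 0.02 m/s and angular speed of watch_black below 0.2 rad/s and contact force between watch_black and the fingers below 0.05 N))), for 0.2 s.
At the end, for the whole second after the job is handed in: Each of the four watches lies face up, flat (within 0.12 rad), at rest and released on the cushion of its own dial colour, within 12 mm of the cushion's centre, its underside at the cushion's top (within 4 mm) (horizontal distance between watch_blue and cushion_blue below 0.012 m and z of watch_blue in the frame of cushion_blue between 0.024 and 0.032 m and angle between each of watch_blue, watch_red, watch_yellow, watch_black's own z axis and vertical below 0.12 rad and linear speed of each of watch_blue, watch_red, watch_yellow, watch_black below 0.02 m/s and angular speed of each of watch_blue, watch_red, watch_yellow, watch_black below 0.2 rad/s and contact force between each of watch_blue, watch_red, watch_yellow, watch_black and the fingers below 0.05 N and horizontal distance between watch_red and cushion_red below 0.012 m and z of watch_red in the frame of cushion_red between 0.024 and 0.032 m and horizontal distance between watch_yellow and cushion_yellow below 0.012 m and z of watch_yellow in the frame of cushion_yellow between 0.024 and 0.032 m and horizontal distance between watch_black and cushion_black below 0.012 m and z of watch_black in the frame of cushion_black between 0.024 and 0.032 m); the robot touches nothing.
It fails at once if a watch comes down to the bench or below the top of the cushions (underside lower than 15 mm) (height (world z) of any of watch_blue, watch_red, watch_yellow, watch_black below 0.015 m).
It fails at once if a watch is dropped or thrown (faster than 0.5 m/s with no finger on it, a fall of some 13 mm) ((linear speed of watch_blue above 0.5 m/s and contact force between watch_blue and the fingers below 0.05 N) or (linear speed of watch_red above 0.5 m/s and contact force between watch_red and the fingers below 0.05 N) or (linear speed of watch_yellow above 0.5 m/s and contact force between watch_yellow and the fingers below 0.05 N) or (linear speed of watch_black above 0.5 m/s and contact force between watch_black and the fingers below 0.05 N)).
It fails at once if the loupe is moved more than 15 mm or knocked over (distance of loupe from where it was at the start of the episode above 0.015 m or angle between loupe's own z axis and vertical above 0.3 rad).
It also fails if it takes over 122 s, if anything falls off the work surface, if the arm or the gripper's body presses on something with over 40 N, if the wrist force passes 120 N, or if a joint passes its speed limit or range.

## Robot

A 6-joint arm with a two-finger parallel gripper is mounted at the origin on the work surface. World frame = base frame: x ahead of the robot, y to its left, z up, the work surface at z = 0. Lengths are in mm, angles in rad, forces in N, time in s.
With the tool pointing down it reaches from about 300 to 750 mm from the base axis. Payload 8.5 kg.
Tool frame: the origin (TCP) lies on the centre line of the jaws, within the pads' length; the fingertips stand 14 mm ahead of it and the grasp point (between the pads) lies 5 mm behind it; z points along the fingers, y is the line along which they close (so a half turn about z gives the same grasp; the last joint's range is limited). The gripper opens to 88 mm and grips with 3 to 60 N. Pads are 18 mm wide; open, the fingers measure 123 mm over their backs; the gripper's body (75 mm by 187 mm) begins 45 mm behind the grasp point.
Start: joints at [-1.523, 0.381, 1.297, -0, 1.464, -0.215], TCP at [142.877, -531.1, 252.748] pointing down, gripper open.
Joint ranges: [-3.11, 3.11], [-0.89, 2.33], [0.22, 2.48], [-1.42, 4.56], [0.17, 2.85], [-2.88, 2.88]. Speed limits (rad/s): [2.39, 2.39, 3.14, 3.14, 3.14, 3.14].

## Interface

Orientations are given as [roll, pitch, yaw] about the fixed x, y, z axes, in that order (R = Rz(yaw) Ry(pitch) Rx(roll)).
In Python, from workcell import ctrl gives the robot as it stands.
- The arm moves only by the tool play_rows, never from a script. Its arguments are lists of equal length, an entry for each row: "dp": the shift along the tool's x, y, z in m, a list of three; "angular": the turn, a rotation vector about the tool's x, y, z in degrees, a list of three; "fingers": the opening, from 0 (shut) to 1 (fully open). A call has 1 to 8 rows; each row shifts and turns the commanded pose from where the row before left it, along the tool's axes as they then stand; what a row does not reach is not made up. A row lasts 1/8 s, in which the tool goes at most 62.5 mm and 10.7 degrees, less where a joint would pass 70% of its speed; a pose out of reach is approached as far as the arm can. A call is refused whole if a number of a shift passes 0.0625 or a number of a turn 10.7, either way. A call with a gripper value outside its range is refused whole. The fingers move at their own pace and stop on an object; "squeeze" is the grip in N (left out, the last holds). Time passes only in rows, so rows that do not move let the fingers close. It gives the time, the measured TCP pose, the force, the opening and the grip force at its end, in the units of the state.
- ctrl.sense(): the state, without advancing time (a new reading comes with each control period).
- ctrl.grab_frame(name): name is "scene" or "top" or "wrist"; returns a dict with "pixels" (400x640x3 uint8, red, green, blue), "z_map" (400x640 float32, mm along the optical axis (not along the pixel's ray), 0 where there is no reading), "fx", "fy", "cx", "cy" (pixels), "camera_from_world" (4x4, takes a point from world to camera coordinates); the wrist camera has in their place "tool_from_camera" (4x4, takes a point from camera to tool coordinates, whose origin is the TCP and whose axes are the flange's). Camera axes: x right, y up, looking along -z (the intrinsics and any distortion apply to the point x, -y, -z); pixel columns grow to the right and rows downward; lengths in mm; the calibration is good to about 2 mm. A picture is of the moment at which its call begins: read the wrist's pose just before it.
- ctrl.sign_off(): hands the job in; it is judged then, once.
Trained networks look in the newest picture that a camera, given by its name, has taken for a name from the list of things; names that differ only in an ending like _2 or _b are one class to them, and where a whole thing is asked for, a point or a joint stands for the part that bears it (a point fixed in the world has none). Each returns a list of dicts, best first, with "score" (0 to 1); they miss things now and then, are a little off and sometimes report something else, mostly with a low value. They report only what shows in the picture. A call takes as long as a camera call. They do not tell look-alikes from the thing itself.
- ctrl.recognise(label, camera): "bbox" ([centre column, centre row, width, height] in pixels, round what is visible of it).
- ctrl.pinpoint(label, camera): "location" ([column, row] in pixels: a listed point, or the origin of a listed thing).
The state is a dict: "time_s": time; "q": joint angles; "joint_velocities": joint speeds; "joint_torque": joint torques, N m; "eef_pos": TCP position; "tool_rot": TCP orientation; "wrist_force": force on the tool from outside, world axes, zero at the start; "moment": the same for the moment, N m; "grip_width": finger opening in mm; "grasp_force": force on a finger pad.
Only numpy, scipy, OpenCV 4.12 (cv2) and the standard library are available. Lean on these libraries where they do the work, as an engineer would, in place of code of your own. Each camera call takes 0.05 s, during which the arm holds its last target. There are 200 camera calls.

## Working session

There is one attempt and no reset: what is moved stays moved. The work goes in short steps, Python scripts to look and compute and a tool call to move; the robot and the scene stay as the last step left them, time stands still between calls to the robot, and variables do not carry over. Pictures are saved under pics/ and viewed, at most 14 in all, crops included, and the job is handed in when it is done.

Besides the shell and the picture viewer there is one more tool, called as name(argument=value, ...) on one line, values as JSON. play_rows: Moves the arm, as the interface text tells. Its arguments: {"type":"object","properties":{"dp":{"type":"array","items":{"type":"array","items":{"type":"number"}}},"angular":{"type":"array","items":{"type":"array","items":{"type":"number"}}},"fingers":{"type":"array","items":{"type":"number"}},"squeeze":{"type":"number"}},"required":["dp","angular","fingers"]}

```bash
ls; mkdir -p pics; cat > h.py <<'E'
import numpy as np, cv2
from workcell import ctrl
def grab(n,save=None):
    f=ctrl.grab_frame(n)
    if save: cv2.imwrite('pics/'+save,cv2.cvtColor(f['pixels'],cv2.COLOR_RGB2BGR))
    return f
def cloud(f,T=None):
    z=f['z_map'].astype(float); v,u=np.mgrid[0:z.shape[0],0:z.shape[1]]
    P=np.stack([(u-f['cx'])/f['fx']*z,-(v-f['cy'])/f['fy']*z,-z,np.ones_like(z)],-1)
    M=np.linalg.inv(f['camera_from_world']) if T is None else T@f['tool_from_camera']
    W=(P@M.T)[...,:3]; W[z==0]=np.nan
    return W
E
python3 - <<'E'
from h import *
s=ctrl.sense(); print(s)
for n in ('top','scene'):
    f=grab(n,n+'0.png'); W=cloud(f)
    print(n,{k:f[k] for k in f if k not in('pixels','z_map')})
    for c in ['watch_blue','watch_red','watch_yellow','watch_black','cushion_blue','cushion_red','cushion_yellow','cushion_black','cushion_grey','loupe']:
        for d in ctrl.pinpoint(c,n)[:3]:
            u,v=map(int,np.round(d['location'])); print(c,round(d['score'],2),u,v,np.round(W[v,u],0))
E
```

```text
pics
{'time_s': 0.0, 'q': array([-1.52328098e+00,  3.81171260e-01,  1.29825659e+00,  4.06467760e-05,
        1.46356762e+00, -2.15313632e-01]), 'joint_velocities': array([ 0.000578  ,  0.00048124,  0.00096543, -0.0008453 ,  0.00084115,
       -0.00128796]), 'joint_torque': array([-2.49060526e-03, -4.37933528e+01, -2.24561477e+01,  7.11768237e-02,
        3.51803633e-02, -1.12269624e-04]), 'eef_pos': array([ 142.88492715, -530.85187514,  252.15243741]), 'tool_rot': array([-3.14023086e+00, -3.39191301e-04,  2.62824370e-01]), 'wrist_force': array([ 0.16206018,  0.34085396, -0.58577725]), 'moment': array([ 0.00570946, -0.07098743,  0.00241409]), 'grasp_force': 0.0, 'grip_width': 87.82940627789083}
top {'fx': 515.9370746867954, 'fy': 515.9370746867954, 'cx': 322.047183465844, 'cy': 199.0450939837029, 'camera_from_world': array([[ 2.75197451e-02, -9.99590135e-01, -7.88832000e-03,
         2.21463250e+01],
       [ 9.96391339e-01,  2.67961139e-02,  8.05373685e-02,
        -5.35543068e+02],
       [-8.02929827e-02, -1.00762216e-02,  9.96720375e-01,
        -1.17678918e+03],
       [ 0.000000
[... 923 characters left out ...]
01,  5.98796098e-01,
        -1.33728932e+03],
       [ 0.00000000e+00,  0.00000000e+00,  0.00000000e+00,
         1.00000000e+00]])}
watch_blue 0.62 427 256 [453. 244.  44.]
watch_red 0.76 238 184 [ 625. -177.   41.]
watch_yellow 0.77 346 272 [597. 184.  38.]
watch_black 0.45 294 148 [ 437. -234.   41.]
cushion_blue 0.77 343 279 [606. 187.  28.]
cushion_blue 0.55 330 209 [502.   5.  28.]
cushion_red 0.77 295 163 [ 454. -205.   19.]
cushion_yellow 0.88 243 197 [ 631. -145.   26.]
cushion_yellow 0.64 301 186 [ 494. -119.   14.]
cushion_black 0.6 422 266 [468. 248.  30.]
cushion_grey 0.84 332 207 [494.   2.  28.]
cushion_grey 0.66 296 148 [ 435. -228.   44.]
loupe 0.63 416 326 [566. 336.  16.]
```

```bash
python3 - <<'E'
import cv2
a=cv2.imread('pics/top0.png'); cv2.imwrite('pics/top0c.png',cv2.resize(a[110:290,170:490],None,fx=2.5,fy=2.5,interpolation=2))
E
```

```text
(no output)
```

View pics/top0c.png

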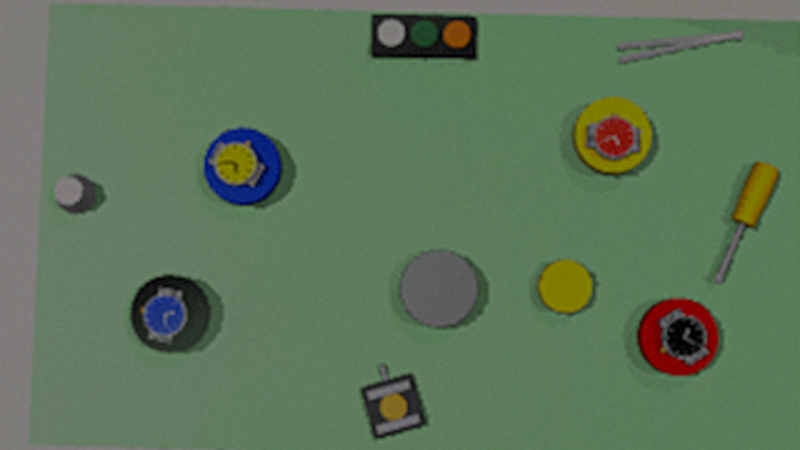

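View pics/scene0.png

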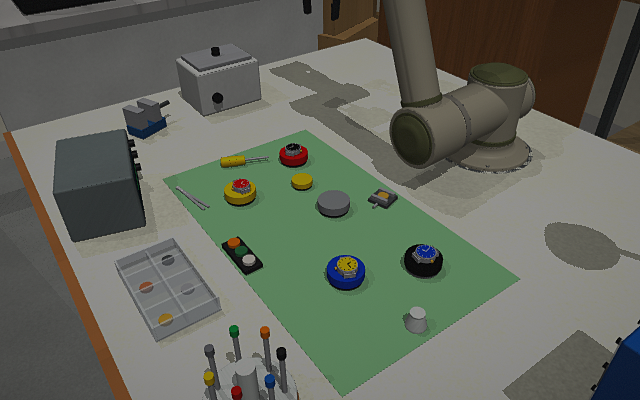

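The top view shows a four-cycle: blue watch on black cushion (166,314), yellow on blue (240,165), red on the large yellow (614,136), and black on red (685,338). Grey (440,288) is empty. The small yellow disc at (566,286) is a decoy, and the loupe is at (72,193). The scene view agrees.

```bash
python3 - <<'E'
from h import *
approx=dict(black=(441,229),blue=(578,162),yellow=(614,-164),red=(438,-232),grey=(478,-20))
for n in('top','scene'):
    f=grab(n);W=cloud(f)
    z=W[...,2]; print(n,'bench',np.nanmedian(z[(np.hypot(W[...,0]-500,W[...,1]-50)<40)]))
    for k,(x,y) in approx.items():
        d=np.hypot(W[...,0]-x,W[...,1]-y)
        m=(d<60)&(z>20)
        P=W[m]; top=np.median(P[(np.hypot(P[:,0]-x,P[:,1]-y)<34)&(np.hypot(P[:,0]-x,P[:,1]-y)>27)][:,2])
        (c,r)=cv2.minEnclosingCircle(P[np.abs(P[:,2]-28)<6][:,:2].astype(np.float32))
        mm=m.astype(np.uint8); M=cv2.moments(mm,True)
        # watch: higher than 34
        Q=P[(P[:,2]>35)&(np.hypot(P[:,0]-x,P[:,1]-y)<32)][:,:2]
        o=''
        if len(Q)>20:
            (wc,ws,wa)=cv2.minAreaRect(Q.astype(np.float32)); C=np.cov(Q.T);e,V=np.linalg.eigh(C)
            o=(np.round(Q.mean(0),1),np.round(wc,1),np.round(ws,1),'axis',round(np.degrees(np.arctan2(V[1,1],V[0,1]))),np.round(np.sqrt(e),1))
        print(k,np.round(c,1),round(r,1),'mean',np.round(P.mean(0),1),'top',round(top,1),o)
E
```

```text
top bench 0.6403760882744791
black [445.1 228.9] 36.2 mean [445.  227.3  32.3] top 27.7 (array([443.5, 230.4]), array([444. , 231.9]), array([41.2, 47.3]), 'axis', 173, array([ 9.8, 12.1]))
blue [583.9 166.4] 36.1 mean [583.  165.4  32.4] top 28.1 (array([583.1, 169.4]), array([581.9, 169.1]), array([44.4, 37.4]), 'axis', 60, array([ 9.6, 11.6]))
yellow [ 622.1 -177.3] 36.0 mean [ 620.8 -176.    32. ] top 28.8 (array([ 617.5, -174.3]), array([ 618.6, -174.1]), array([44.8, 37.8]), 'axis', 90, array([ 9.8, 11. ]))
red [ 436.6 -240.5] 36.3 mean [ 436.4 -238.9   32. ] top 27.9 (array([ 436.7, -241.4]), array([ 437.6, -240.6]), array([47.1, 38.4]), 'axis', -143, array([ 9.7, 11.8]))
grey [475.  -19.2] 35.9 mean [475.1 -18.9  27.5] top 27.4 
scene bench 1.9518673036317296
black [446.7 229.9] 37.5 mean [453.6 236.1  32.9] top 29.1 (array([447.3, 233.1]), array([445.1, 232. ]), array([51.8, 39.3]), 'axis', 172, array([10.2, 12.8]))
blue [584.  167.5] 37.4 mean [590.4 174.3  32.8] top 29.3 (array([586.2, 172.1]), array([583.6, 170.1]), array([44.4, 39.2]), 'axis', 60, array([10.3, 11.3]))
yellow [ 624.  -175.2] 37.6 mean [ 626.8 -167.1   32.3] top 28.7 (array([ 620.3, -171.2]), array([ 621.8, -172.2]), array([46.8, 40.5]), 'axis', 83, array([10.4, 11.6]))
red [ 437.3 -236.9] 37.3 mean [ 443.  -229.7   32.3] top 27.6 (array([ 440.4, -236.9]), array([ 438.3, -237.8]), array([44.8, 39.9]), 'axis', -149, array([10.6, 12.3]))
grey [476.8 -16.9] 37.8 mean [478.8 -13.8  28.1] top 28.4
```

```bash
cat >> h.py <<'E'
from scipy.spatial.transform import Rotation as Ro
def plan(segs):
    """segs: list of (x,y,z,yawdeg,n) ; prints rows"""
    s=ctrl.sense(); p=s['eef_pos'].copy(); R=Ro.from_euler('xyz',s['tool_rot'])
    print('at',np.round(p,1),np.round(np.degrees(s['tool_rot']),1),'q',np.round(s['q'],2),'F',np.round(s['wrist_force'],1),'grip',round(s['grip_width'],1),round(s['grasp_force'],1),'t',round(s['time_s'],2))
    for x,y,z,yaw,n in segs:
        G=Ro.from_euler('xyz',[180,0,yaw],degrees=True); rv=(R.inv()*G).as_rotvec(); dp=(np.array([x,y,z])-p)/n
        A=[];B=[]
        for i in range(n):
            A.append([round(float(t),4) for t in R.inv().apply(dp)/1000]); B.append([round(float(t),2) for t in np.degrees(rv)/n]); R=R*Ro.from_rotvec(rv/n)
        p=np.array([x,y,z]);R=G; print('dp',A,'\nang',B)
E
python3 -c "
from h import *
plan([(437.5,-240.5,160,-57,8)])"
```

```text
at [ 142.9 -531.1  252.7] [-180.    -0.    15.1] q [-1.52  0.38  1.3   0.    1.46 -0.22] F [-0.3 -0.9  0.4] grip 88.1 0.0 t 1.2
dp [[0.045, -0.0255, 0.0116], [0.0404, -0.0322, 0.0116], [0.0349, -0.0382, 0.0116], [0.0285, -0.0432, 0.0116], [0.0214, -0.0471, 0.0116], [0.0137, -0.0499, 0.0116], [0.0058, -0.0514, 0.0116], [-0.0023, -0.0517, 0.0116]] 
ang [[-0.0, 0.0, 9.01], [-0.0, 0.0, 9.01], [-0.0, 0.0, 9.01], [-0.0, 0.0, 9.01], [-0.0, 0.0, 9.01], [-0.0, 0.0, 9.01], [-0.0, 0.0, 9.01], [-0.0, 0.0, 9.01]]
```

play_rows(dp=[[0.045,-0.0255,0.0116],[0.0404,-0.0322,0.0116],[0.0349,-0.0382,0.0116],[0.0285,-0.0432,0.0116],[0.0214,-0.0471,0.0116],[0.0137,-0.0499,0.0116],[0.0058,-0.0514,0.0116],[-0.0023,-0.0517,0.0116]], angular=[[0,0,9],[0,0,9],[0,0,9],[0,0,9],[0,0,9],[0,0,9],[0,0,9],[0,0,9]], fingers=[1,1,1,1,1,1,1,1], squeeze=20)

```text
time_s: 2.2
eef_pos: [438.5, -239.1, 159.8]
tool_rot: [-3.141, -0.001, -0.999]
wrist_force: [0.3, -0.1, 0.5]
grip_width: 87.8
grasp_force: 0.0
```

```bash
cat >> h.py <<'E'
def look(x,y,save=None):
    s=ctrl.sense(); T=np.eye(4); T[:3,:3]=Ro.from_euler('xyz',s['tool_rot']).as_matrix(); T[:3,3]=s['eef_pos']
    f=grab('wrist',save); W=cloud(f,T); z=W[...,2]; d=np.hypot(W[...,0]-x,W[...,1]-y)
    P=W[(d<45)&(z>20)&(z<50)]; r=np.hypot(P[:,0]-x,P[:,1]-y)
    c,rr=cv2.minEnclosingCircle(P[np.abs(P[:,2]-28)<4][:,:2].astype(np.float32))
    print('cushion',np.round(c,1),round(rr,1),'top',np.round(np.nanmedian(P[(np.abs(P[:,2]-28)<4)][:,2]),1))
    Q=P[(P[:,2]>34.5)&(r<33)][:,:2].astype(np.float32)
    if len(Q)>50:
        wc,ws,wa=cv2.minAreaRect(Q); e,V=np.linalg.eigh(np.cov(Q.T))
        print('watch',len(Q),np.round(Q.mean(0),1),np.round(wc,1),np.round(ws,1),round(wa,1),'axis',round(np.degrees(np.arctan2(V[1,1],V[0,1])),1),np.round(np.sqrt(e),1))
    return f,W
E
python3 -c "
from h import *
plan([(437.5,-240.5,100,-57,1)])
look(437.5,-240.5,'w1.png')"
```

```text
at [ 438.5 -239.1  159.8] [-180.    -0.   -57.2] q [-0.74  0.39  1.58 -0.    1.17  1.83] F [ 0.3 -0.1  0.5] grip 87.8 0.0 t 2.2
dp [[0.0006, 0.0016, 0.0598]] 
ang [[-0.01, -0.03, -0.24]]
cushion [ 437.  -239.9] 35.9 top 27.3
watch 1817 [ 437.2 -242. ] [ 436.  -239.8] [47.7 43.7] 33.7 axis -146.0 [ 9.7 12.3]
```

View pics/w1.png

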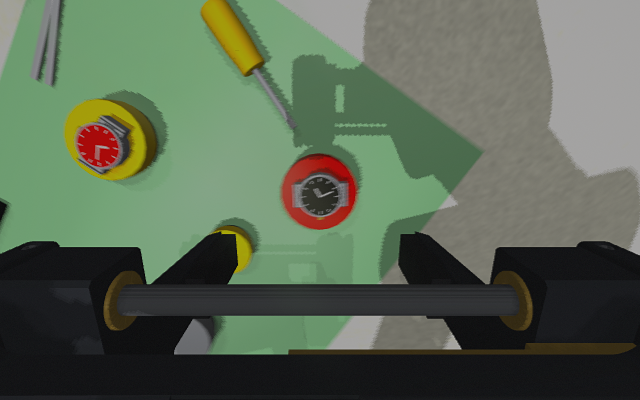

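Wrist view: black watch at pixel (320,195) on the red cushion, end pieces aligned with the closing axis. I'm descending to grip it.

```bash
python3 -c "
from h import *
plan([(437.1,-241.5,44.5,-56.3,4)])"
```

```text
at [ 440.9 -235.   158.4] [-1.799e+02  1.000e-01 -5.770e+01] q [-0.73  0.39  1.59  0.    1.17  1.85] F [-0.5  4.8 -1.5] grip 88.0 0.0 t 2.25
dp [[0.0009, 0.0017, 0.0285], [0.0009, 0.0017, 0.0285], [0.0009, 0.0017, 0.0285], [0.0009, 0.0017, 0.0285]] 
ang [[-0.02, 0.03, -0.35], [-0.02, 0.03, -0.35], [-0.02, 0.03, -0.35], [-0.02, 0.03, -0.35]]
```

play_rows(dp=[[0,0,0],[0.0006,0.0009,0.02],[0,0,0.025],[0,0,0.025],[0,0,0.023],[0,0,0.015],[0,0,0.0075],[0,0,0]], angular=[[0,0,0],[0,0,-0.6],[0,0,0],[0,0,0],[0,0,0],[0,0,0],[0,0,0],[0,0,0]], fingers=[0.8,0.75,0.75,0.75,0.75,0.75,0.75,0.75])

```text
time_s: 3.25
eef_pos: [436.7, -242.0, 44.5]
tool_rot: [3.142, -0.0, -0.984]
wrist_force: [0.2, 0.1, 0.3]
grip_width: 65.9
grasp_force: 0.0
```

play_rows(dp=[[0,0,0],[0,0,0],[0,0,0],[0,0,0]], angular=[[0,0,0],[0,0,0],[0,0,0],[0,0,0]], fingers=[0.4,0.3,0.3,0.3])

```text
time_s: 3.75
eef_pos: [437.1, -241.6, 45.0]
tool_rot: [-3.142, -0.001, -0.983]
wrist_force: [-1.6, -0.7, 6.3]
grip_width: 47.7
grasp_force: 20.0
```

```bash
python3 - <<'E'
s=open('h.py').read()
s=s.replace("def plan(segs):","def plan(segs,start=None):").replace("    for x,y,z,yaw,n in segs:","    if start: p=np.array(start[:3],float); R=Ro.from_euler('xyz',[180,0,start[3]],degrees=True)\n    for x,y,z,yaw,n in segs:",1)
open('h.py','w').write(s)
E
python3 -c "
from h import *
plan([(437,-241.5,104.5,-56.3,3),(475.5,-18.7,104.5,-6.3,6)],(437,-241.5,44.5,-56.3))"
```

```text
at [ 437.1 -241.6   45. ] [-1.80e+02 -1.00e-01 -5.63e+01] q [-0.74  0.56  1.72 -0.    0.87  1.81] F [-1.6 -0.7  6.3] grip 47.7 20.0 t 3.75
dp [[0.0, 0.0, -0.02], [0.0, 0.0, -0.02], [0.0, 0.0, -0.02]] 
ang [[0.0, 0.0, 0.0], [0.0, 0.0, 0.0], [0.0, 0.0, 0.0]]
dp [[-0.0273, -0.0259, -0.0], [-0.0233, -0.0296, -0.0], [-0.0187, -0.0327, -0.0], [-0.0138, -0.0351, -0.0], [-0.0086, -0.0367, -0.0], [-0.0032, -0.0375, -0.0]] 
ang [[-0.0, 0.0, -8.33], [-0.0, 0.0, -8.33], [-0.0, 0.0, -8.33], [-0.0, 0.0, -8.33], [-0.0, 0.0, -8.33], [-0.0, 0.0, -8.33]]
```

play_rows(dp=[[0,0,-0.01],[0,0,-0.025],[0,0,-0.025]], angular=[[0,0,0],[0,0,0],[0,0,0]], fingers=[0.3,0.3,0.3])

```text
time_s: 4.12
eef_pos: [436.9, -241.2, 105.4]
tool_rot: [-3.142, 0.0, -0.983]
wrist_force: [1.1, -0.2, -0.4]
grip_width: 47.8
grasp_force: 20.0
```

play_rows(dp=[[-0.0273,-0.0259,0],[-0.0233,-0.0296,0],[-0.0187,-0.0327,0],[-0.0138,-0.0351,0],[-0.0086,-0.0367,0],[-0.0032,-0.0375,0],[0,0,0],[0,0,0]], angular=[[0,0,-8.33],[0,0,-8.33],[0,0,-8.33],[0,0,-8.33],[0,0,-8.33],[0,0,-8.34],[0,0,0],[0,0,0]], fingers=[0.3,0.3,0.3,0.3,0.3,0.3,0.3,0.3])

```text
time_s: 5.12
eef_pos: [475.6, -19.0, 104.7]
tool_rot: [3.141, -0.0, -0.112]
wrist_force: [-0.9, 0.1, -0.8]
grip_width: 47.7
grasp_force: 20.0
```

play_rows(dp=[[0,0,0.022],[0,0,0.018],[0,0,0.01],[0,0,0.005],[0,0,0.003],[0,0,0.002],[0,0,0.0],[0,0,0]], angular=[[0,0,0],[0,0,0],[0,0,0],[0,0,0],[0,0,0],[0,0,0],[0,0,0],[0,0,0]], fingers=[0.3,0.3,0.3,0.3,0.3,0.3,0.3,0.3])

```text
time_s: 6.12
eef_pos: [475.8, -18.8, 45.0]
tool_rot: [3.141, -0.001, -0.111]
wrist_force: [-1.6, -1.3, 5.8]
grip_width: 47.6
grasp_force: 20.0
```

Force of 5.8 N at TCP z 45 shows the watch is seated. Next I release it.

play_rows(dp=[[0,0,0],[0,0,0],[0,0,0],[0,0,-0.015],[0,0,-0.025],[0,0,-0.03],[0,0,-0.03]], angular=[[0,0,0],[0,0,0],[0,0,0],[0,0,0],[0,0,0],[0,0,0],[0,0,0]], fingers=[0.6,0.7,0.75,0.75,0.8,1,1])

```text
time_s: 7.0
eef_pos: [475.5, -18.6, 145.3]
tool_rot: [-3.141, 0.0, -0.111]
wrist_force: [0.1, 1.2, 0.3]
grip_width: 87.7
grasp_force: 0.0
```

```bash
python3 -c "
from h import *
plan([(618.5,-174.5,144.5,0,6)],(475.5,-18.7,144.5,-6.3))
look(475.5,-18.7)"
```

```text
at [475.5 -18.6 145.3] [-180.     0.    -6.4] q [-0.29  0.37  1.67  0.    1.11  1.39] F [0.1 1.2 0.3] grip 87.7 0.0 t 7.0
dp [[0.0265, 0.0232, 0.0], [0.0261, 0.0237, 0.0], [0.0257, 0.0242, 0.0], [0.0252, 0.0246, 0.0], [0.0248, 0.0251, 0.0], [0.0243, 0.0255, 0.0]] 
ang [[0.0, 0.0, -1.05], [0.0, 0.0, -1.05], [0.0, 0.0, -1.05], [0.0, 0.0, -1.05], [0.0, 0.0, -1.05], [0.0, 0.0, -1.05]]
cushion [475.5 -17.7] 36.0 top 27.3
watch 2001 [477.6 -17.6] [474.8 -17.5] [47.5 43.6] 82.5 axis 84.5 [ 9.8 12.2]
```

play_rows(dp=[[0.0265,0.0232,0],[0.0261,0.0237,0],[0.0257,0.0242,0],[0.0252,0.0246,0],[0.0248,0.0251,0],[0.0243,0.0255,0],[0,0,0],[0,0,0]], angular=[[0,0,-1.05],[0,0,-1.05],[0,0,-1.05],[0,0,-1.05],[0,0,-1.05],[0,0,-1.05],[0,0,0],[0,0,0]], fingers=[1,1,1,1,1,1,1,1])

```text
time_s: 8.05
eef_pos: [617.9, -174.0, 143.9]
tool_rot: [-3.141, 0.001, -0.001]
wrist_force: [0.2, 0.8, 0.2]
grip_width: 88.0
grasp_force: 0.0
```

```bash
python3 -c "
from h import *
plan([])
look(620,-175)
plan([])"
```

```text
at [ 617.9 -174.   143.9] [-1.8e+02  1.0e-01 -1.0e-01] q [-0.46  0.63  1.19  0.    1.33  1.11] F [0.2 0.8 0.2] grip 88.0 0.0 t 8.05
cushion [ 622.5 -176.7] 35.9 top 27.3
watch 2031 [ 619.5 -175.3] [ 620.  -175.6] [47.9 42.9] 85.8 axis 85.8 [ 9.8 12.2]
at [ 617.8 -173.8  144.2] [-1.8e+02  1.0e-01 -0.0e+00] q [-0.46  0.63  1.19  0.    1.33  1.11] F [ 0.2  0.3 -0.1] grip 88.2 0.0 t 8.1
```

play_rows(dp=[[0.0007,0.0008,0.015],[0,0,0.025],[0,0,0.025],[0,0,0.02],[0,0,0.01],[0,0,0.005],[0,0,0],[0,0,0]], angular=[[0,0,4.2],[0,0,0],[0,0,0],[0,0,0],[0,0,0],[0,0,0],[0,0,0],[0,0,0]], fingers=[0.8,0.75,0.75,0.75,0.75,0.75,0.7,0.5])

```text
time_s: 9.1
eef_pos: [619.4, -175.5, 45.2]
tool_rot: [3.141, -0.001, -0.074]
wrist_force: [0.6, -0.7, -0.0]
grip_width: 53.6
grasp_force: 0.0
```

play_rows(dp=[[0,0,0],[0,0,0],[0,0,0],[0,0,0],[0,0,-0.01],[0,0,-0.025],[0,0,-0.025]], angular=[[0,0,0],[0,0,0],[0,0,0],[0,0,0],[0,0,0],[0,0,0],[0,0,0]], fingers=[0.4,0.3,0.3,0.3,0.3,0.3,0.3])

```text
time_s: 9.98
eef_pos: [619.0, -175.3, 105.2]
tool_rot: [-3.141, 0.001, -0.074]
wrist_force: [-0.5, -0.8, -1.4]
grip_width: 47.7
grasp_force: 20.0
```

```bash
python3 -c "
from h import *
plan([(437,-240,104.5,-4.2,6)],(619.2,-175.3,104.5,-4.2))"
```

```text
at [ 619.  -175.3  105.2] [-180.     0.    -4.3] q [-0.46  0.67  1.23  0.    1.25  1.19] F [-0.5 -0.8 -1.4] grip 47.7 20.0 t 9.97
dp [[-0.0295, 0.013, 0.0], [-0.0295, 0.013, 0.0], [-0.0295, 0.013, 0.0], [-0.0295, 0.013, 0.0], [-0.0295, 0.013, 0.0], [-0.0295, 0.013, 0.0]] 
ang [[0.0, 0.0, 0.0], [0.0, 0.0, 0.0], [0.0, 0.0, 0.0], [0.0, 0.0, 0.0], [0.0, 0.0, 0.0], [0.0, 0.0, 0.0]]
```

play_rows(dp=[[-0.0295,0.013,0],[-0.0295,0.013,0],[-0.0295,0.013,0],[-0.0295,0.013,0],[-0.0295,0.013,0],[-0.0295,0.013,0],[0,0,0],[0,0,0]], angular=[[0,0,0],[0,0,0],[0,0,0],[0,0,0],[0,0,0],[0,0,0],[0,0,0],[0,0,0]], fingers=[0.3,0.3,0.3,0.3,0.3,0.3,0.3,0.3])

```text
time_s: 10.98
eef_pos: [437.4, -240.2, 104.7]
tool_rot: [3.141, -0.001, -0.074]
wrist_force: [-0.2, 0.7, -1.9]
grip_width: 47.5
grasp_force: 20.0
```

play_rows(dp=[[0,0,0.022],[0,0,0.018],[0,0,0.01],[0,0,0.005],[0,0,0.003],[0,0,0.002],[0,0,0.0],[0,0,0]], angular=[[0,0,0],[0,0,0],[0,0,0],[0,0,0],[0,0,0],[0,0,0],[0,0,0],[0,0,0]], fingers=[0.3,0.3,0.3,0.3,0.3,0.3,0.3,0.3])

```text
time_s: 11.98
eef_pos: [437.1, -240.2, 45.0]
tool_rot: [3.141, -0.001, -0.074]
wrist_force: [-0.0, 0.8, 5.7]
grip_width: 47.4
grasp_force: 20.0
```

play_rows(dp=[[0,0,0],[0,0,0],[0,0,0],[0,0,-0.015],[0,0,-0.025],[0,0,-0.03],[0,0,-0.03],[0,0,0]], angular=[[0,0,0],[0,0,0],[0,0,0],[0,0,0],[0,0,0],[0,0,0],[0,0,0],[0,0,0]], fingers=[0.6,0.7,0.75,0.75,0.8,1,1,1])

```text
time_s: 12.98
eef_pos: [437.5, -240.7, 146.0]
tool_rot: [3.139, -0.003, -0.074]
wrist_force: [0.7, -0.5, 0.1]
grip_width: 88.0
grasp_force: 0.0
```

```bash
python3 -c "
from h import *
plan([(582.7,169.3,144.5,-30,8)],(437,-240,144.5,-4.2))
look(437,-240)"
```

```text
at [ 437.5 -240.7  146. ] [179.9  -0.2  -4.2] q [-0.74  0.4   1.61 -0.    1.13  0.9 ] F [ 0.7 -0.5  0.1] grip 88.0 0.0 t 12.97
dp [[0.0144, -0.0524, -0.0], [0.0114, -0.0531, -0.0], [0.0084, -0.0536, -0.0], [0.0054, -0.054, -0.0], [0.0024, -0.0543, -0.0], [-0.0007, -0.0543, -0.0], [-0.0037, -0.0542, -0.0], [-0.0068, -0.0539, -0.0]] 
ang [[-0.0, -0.0, 3.23], [-0.0, -0.0, 3.23], [-0.0, -0.0, 3.23], [-0.0, -0.0, 3.23], [-0.0, -0.0, 3.23], [-0.0, -0.0, 3.23], [-0.0, -0.0, 3.23], [-0.0, -0.0, 3.23]]
cushion [ 437.  -239.5] 35.8 top 27.3
watch 1989 [ 437.5 -238.9] [ 438.1 -239.1] [47.6 42.5] 84.6 axis 85.8 [ 9.8 12.2]
```

Red watch sits about 1 mm off centre. The yellow watch is next.

play_rows(dp=[[0.0144,-0.0524,0],[0.0114,-0.0531,0],[0.0084,-0.0536,0],[0.0054,-0.054,0],[0.0024,-0.0543,0],[-0.0007,-0.0543,0],[-0.0037,-0.0542,0],[-0.0068,-0.0539,0]], angular=[[0,0,3.23],[0,0,3.23],[0,0,3.23],[0,0,3.23],[0,0,3.23],[0,0,3.23],[0,0,3.22],[0,0,3.22]], fingers=[1,1,1,1,1,1,1,1])

```text
time_s: 14.02
eef_pos: [582.9, 170.8, 142.7]
tool_rot: [3.14, 0.002, -0.527]
wrist_force: [0.5, -0.8, 0.2]
grip_width: 88.4
grasp_force: 0.0
```

play_rows(dp=[[0,0,0],[0,0,0],[0,0,0]], angular=[[0,0,0],[0,0,0],[0,0,0]], fingers=[1,1,1])

```text
time_s: 14.4
eef_pos: [582.7, 167.8, 144.0]
tool_rot: [3.141, 0.001, -0.526]
wrist_force: [0.3, 0.4, 0.6]
grip_width: 88.1
grasp_force: 0.0
```

```bash
python3 -c "
from h import *
plan([])
look(584,168)
plan([])"
```

```text
at [582.7 167.8 144. ] [180.    0.  -30.1] q [ 0.09  0.57  1.3  -0.    1.27  2.18] F [0.3 0.4 0.6] grip 88.1 0.0 t 14.4
cushion [584.6 167.5] 36.0 top 27.3
watch 2033 [585.8 171.1] [586.7 171.1] [48.1 43.2] 65.3 axis 63.2 [ 9.8 12.2]
at [582.8 167.8 144.2] [180.    0.  -30.2] q [ 0.09  0.57  1.3  -0.    1.27  2.18] F [-0.1 -0.7  0.4] grip 87.9 0.0 t 14.45
```

```bash
python3 -c "
from h import *
plan([(585.8,171,144.5,-26.5,1)],(582.75,167.8,144.5,-30.1))
plan([(622.3,-176.8,104.5,-26.5,8)],(585.8,171,104.5,-26.5))"
```

```text
at [582.8 167.8 144.2] [180.    0.  -30.2] q [ 0.09  0.57  1.3  -0.    1.27  2.18] F [-0.1 -0.7  0.4] grip 87.9 0.0 t 14.45
dp [[0.001, -0.0043, -0.0]] 
ang [[0.0, 0.0, -3.6]]
at [582.8 167.8 144.2] [180.    0.  -30.2] q [ 0.09  0.57  1.3  -0.    1.27  2.18] F [-0.1 -0.7  0.4] grip 87.9 0.0 t 14.45
dp [[0.0235, 0.0369, 0.0], [0.0235, 0.0369, 0.0], [0.0235, 0.0369, 0.0], [0.0235, 0.0369, 0.0], [0.0235, 0.0369, 0.0], [0.0235, 0.0369, 0.0], [0.0235, 0.0369, 0.0], [0.0235, 0.0369, 0.0]] 
ang [[0.0, 0.0, 0.0], [0.0, 0.0, 0.0], [0.0, 0.0, 0.0], [0.0, 0.0, 0.0], [0.0, 0.0, 0.0], [0.0, 0.0, 0.0], [0.0, 0.0, 0.0], [0.0, 0.0, 0.0]]
```

play_rows(dp=[[0.001,-0.0043,0.015],[0,0,0.025],[0,0,0.025],[0,0,0.02],[0,0,0.01],[0,0,0.005],[0,0,0],[0,0,0]], angular=[[0,0,-3.6],[0,0,0],[0,0,0],[0,0,0],[0,0,0],[0,0,0],[0,0,0],[0,0,0]], fingers=[0.8,0.75,0.75,0.75,0.75,0.75,0.7,0.5])

```text
time_s: 15.45
eef_pos: [586.3, 172.3, 45.1]
tool_rot: [-3.141, -0.001, -0.462]
wrist_force: [0.3, -0.4, 0.2]
grip_width: 53.9
grasp_force: 0.0
```

play_rows(dp=[[0,0,0],[0,0,0],[0,0,0],[0,0,0],[0,0,-0.01],[0,0,-0.025],[0,0,-0.025]], angular=[[0,0,0],[0,0,0],[0,0,0],[0,0,0],[0,0,0],[0,0,0],[0,0,0]], fingers=[0.4,0.3,0.3,0.3,0.3,0.3,0.3])

```text
time_s: 16.32
eef_pos: [585.9, 172.4, 105.3]
tool_rot: [3.141, 0.001, -0.462]
wrist_force: [0.1, 0.4, -1.3]
grip_width: 47.9
grasp_force: 20.0
```

play_rows(dp=[[0.0235,0.0369,0],[0.0235,0.0369,0],[0.0235,0.0369,0],[0.0235,0.0369,0],[0.0235,0.0369,0],[0.0235,0.0369,0],[0.0235,0.0369,0],[0.0235,0.0369,0]], angular=[[0,0,0],[0,0,0],[0,0,0],[0,0,0],[0,0,0],[0,0,0],[0,0,0],[0,0,0]], fingers=[0.3,0.3,0.3,0.3,0.3,0.3,0.3,0.3])

```text
time_s: 17.32
eef_pos: [622.7, -177.1, 104.7]
tool_rot: [-3.141, 0.0, -0.462]
wrist_force: [0.6, 0.2, -1.2]
grip_width: 47.6
grasp_force: 20.0
```

play_rows(dp=[[0,0,0],[0,0,0],[0,0,0],[0,0,0]], angular=[[0,0,0],[0,0,0],[0,0,0],[0,0,0]], fingers=[0.3,0.3,0.3,0.3])

```text
time_s: 17.82
eef_pos: [622.8, -174.8, 104.6]
tool_rot: [-3.142, -0.0, -0.461]
wrist_force: [0.6, 0.3, -1.5]
grip_width: 47.9
grasp_force: 20.0
```

play_rows(dp=[[0.0005,0.0018,0.022],[0,0,0.018],[0,0,0.01],[0,0,0.005],[0,0,0.003],[0,0,0.0015],[0,0,0.0],[0,0,0]], angular=[[0,0,0],[0,0,0],[0,0,0],[0,0,0],[0,0,0],[0,0,0],[0,0,0],[0,0,0]], fingers=[0.3,0.3,0.3,0.3,0.3,0.3,0.3,0.3])

```text
time_s: 18.82
eef_pos: [622.5, -177.7, 45.2]
tool_rot: [-3.142, -0.0, -0.462]
wrist_force: [-0.0, 0.2, 0.4]
grip_width: 47.5
grasp_force: 20.0
```

play_rows(dp=[[0,0,0.0006],[0,0,0]], angular=[[0,0,0],[0,0,0]], fingers=[0.3,0.3])

```text
time_s: 19.08
eef_pos: [622.5, -177.7, 45.0]
tool_rot: [3.142, -0.001, -0.462]
wrist_force: [-2.4, 0.3, 5.8]
grip_width: 47.9
grasp_force: 20.0
```

play_rows(dp=[[0,0,0],[0,0,0],[0,0,0],[0,0,-0.015],[0,0,-0.025],[0,0,-0.03],[0,0,-0.03],[0,0,0]], angular=[[0,0,0],[0,0,0],[0,0,0],[0,0,0],[0,0,0],[0,0,0],[0,0,0],[0,0,0]], fingers=[0.6,0.7,0.75,0.75,0.8,1,1,1])

```text
time_s: 20.08
eef_pos: [623.3, -178.0, 147.5]
tool_rot: [-3.142, -0.006, -0.462]
wrist_force: [-0.2, -0.3, -1.3]
grip_width: 88.2
grasp_force: 0.0
```

```bash
python3 -c "
from h import *
plan([])
look(622,-176)
plan([(443.7,231,145,-7,10)],(622.3,-176.8,145,-26.5))"
```

```text
at [ 623.3 -178.   147.5] [-180.    -0.3  -26.5] q [-0.46  0.63  1.17 -0.    1.34  1.57] F [-0.2 -0.3 -1.3] grip 88.2 0.0 t 20.07
cushion [ 622.7 -176.6] 35.8 top 27.3
watch 1968 [ 623.  -176.6] [ 623.6 -177. ] [47.8 42.6] 62.6 axis 63.3 [ 9.8 12.2]
at [ 622.6 -177.7  145.5] [-1.80e+02 -1.00e-01 -2.65e+01] q [-0.46  0.63  1.17  0.    1.34  1.57] F [0.  0.2 0.4] grip 88.4 0.0 t 20.12
dp [[-0.0342, -0.0285, -0.0], [-0.0332, -0.0297, -0.0], [-0.0322, -0.0308, -0.0], [-0.0311, -0.0319, -0.0], [-0.03, -0.0329, -0.0], [-0.0289, -0.0339, -0.0], [-0.0277, -0.0349, -0.0], [-0.0265, -0.0358, -0.0], [-0.0252, -0.0367, -0.0], [-0.024, -0.0375, -0.0]] 
ang [[-0.0, 0.0, -1.95], [-0.0, 0.0, -1.95], [-0.0, 0.0, -1.95], [-0.0, 0.0, -1.95], [-0.0, 0.0, -1.95], [-0.0, 0.0, -1.95], [-0.0, 0.0, -1.95], [-0.0, 0.0, -1.95], [-0.0, 0.0, -1.95], [-0.0, 0.0, -1.95]]
```

```bash
python3 -c "
from h import *
plan([(443.7,231,145,83,12)],(622.4,-177.5,145,-26.5))"
```

```text
at [ 622.6 -177.7  145.5] [-1.80e+02 -1.00e-01 -2.65e+01] q [-0.46  0.63  1.17  0.    1.34  1.57] F [0.  0.2 0.4] grip 88.4 0.0 t 20.12
dp [[-0.0285, -0.0238, -0.0], [-0.0244, -0.028, -0.0], [-0.0196, -0.0316, -0.0], [-0.0144, -0.0343, -0.0], [-0.0088, -0.0361, -0.0], [-0.0029, -0.037, -0.0], [0.003, -0.037, -0.0], [0.0088, -0.0361, -0.0], [0.0144, -0.0342, -0.0], [0.0197, -0.0315, -0.0], [0.0244, -0.028, -0.0], [0.0286, -0.0238, -0.0]] 
ang [[0.0, 0.0, -9.13], [0.0, 0.0, -9.13], [0.0, 0.0, -9.13], [0.0, 0.0, -9.13], [0.0, 0.0, -9.13], [0.0, 0.0, -9.13], [0.0, 0.0, -9.13], [0.0, 0.0, -9.13], [0.0, 0.0, -9.13], [0.0, 0.0, -9.13], [0.0, 0.0, -9.13], [0.0, 0.0, -9.13]]
```

play_rows(dp=[[-0.0285,-0.0238,0],[-0.0244,-0.028,0],[-0.0196,-0.0316,0],[-0.0144,-0.0343,0],[-0.0088,-0.0361,0],[-0.0029,-0.037,0],[0.003,-0.037,0],[0.0088,-0.0361,0]], angular=[[0,0,-9.13],[0,0,-9.13],[0,0,-9.13],[0,0,-9.13],[0,0,-9.13],[0,0,-9.13],[0,0,-9.13],[0,0,-9.13]], fingers=[1,1,1,1,1,1,1,1])

```text
time_s: 21.12
eef_pos: [501.8, 95.6, 143.4]
tool_rot: [-3.14, 0.001, 0.818]
wrist_force: [0.4, -0.5, 0.6]
grip_width: 88.1
grasp_force: 0.0
```

play_rows(dp=[[0.0144,-0.0342,0],[0.0197,-0.0315,0],[0.0244,-0.028,0],[0.0286,-0.0238,0],[0,0,0],[0,0,0],[0,0,0],[0,0,0]], angular=[[0,0,-9.13],[0,0,-9.13],[0,0,-9.13],[0,0,-9.13],[0,0,0],[0,0,0],[0,0,0],[0,0,0]], fingers=[1,1,1,1,1,1,1,1])

```text
time_s: 22.12
eef_pos: [443.5, 230.0, 144.2]
tool_rot: [-3.141, 0.0, 1.448]
wrist_force: [-0.5, 0.2, -0.1]
grip_width: 88.2
grasp_force: 0.0
```

```bash
python3 -c "
from h import *
plan([])
look(445,230)
plan([])"
```

```text
at [443.5 230.  144.2] [-180.    0.   83.] q [ 0.24  0.41  1.61 -0.    1.13  0.36] F [-0.5  0.2 -0.1] grip 88.2 0.0 t 22.12
cushion [445.7 230.3] 35.9 top 27.3
watch 2042 [444.1 232.8] [444.4 233.5] [43.3 48. ] 80.2 axis 168.4 [ 9.8 12.2]
at [443.5 230.1 144.3] [-180.    0.   83.] q [ 0.24  0.41  1.61 -0.    1.13  0.36] F [-0.3  0.5 -0.1] grip 88.2 0.0 t 22.18
```

play_rows(dp=[[0.0025,0.0003,0.015],[0,0,0.025],[0,0,0.025],[0,0,0.02],[0,0,0.01],[0,0,0.0045],[0,0,0],[0,0,0]], angular=[[0,0,3.8],[0,0,0],[0,0,0],[0,0,0],[0,0,0],[0,0,0],[0,0,0],[0,0,0]], fingers=[0.8,0.75,0.75,0.75,0.75,0.75,0.7,0.5])

```text
time_s: 23.18
eef_pos: [444.1, 233.1, 45.4]
tool_rot: [3.141, -0.0, 1.384]
wrist_force: [-0.4, -0.5, -0.2]
grip_width: 53.8
grasp_force: 0.0
```

play_rows(dp=[[0,0,0],[0,0,0],[0,0,0],[0,0,0],[0,0,-0.01],[0,0,-0.025],[0,0,-0.025],[0,0,0]], angular=[[0,0,0],[0,0,0],[0,0,0],[0,0,0],[0,0,0],[0,0,0],[0,0,0],[0,0,0]], fingers=[0.4,0.3,0.3,0.3,0.3,0.3,0.3,0.3])

```text
time_s: 24.18
eef_pos: [444.4, 233.3, 106.3]
tool_rot: [3.139, -0.001, 1.384]
wrist_force: [1.1, -0.1, -0.9]
grip_width: 47.0
grasp_force: 20.0
```

```bash
python3 -c "
from h import *
plan([(584.4,167.2,104.5,79.2,5)],(444.1,232.6,104.5,79.2))"
```

```text
at [444.4 233.3 106.3] [ 1.798e+02 -1.000e-01  7.930e+01] q [0.25 0.46 1.65 0.   1.03 0.43] F [ 1.1 -0.1 -0.9] grip 47.0 20.0 t 24.18
dp [[-0.0076, 0.03, 0.0], [-0.0076, 0.03, 0.0], [-0.0076, 0.03, 0.0], [-0.0076, 0.03, 0.0], [-0.0076, 0.03, 0.0]] 
ang [[0.0, 0.0, 0.0], [0.0, 0.0, 0.0], [0.0, 0.0, 0.0], [0.0, 0.0, 0.0], [0.0, 0.0, 0.0]]
```

play_rows(dp=[[-0.0076,0.03,0],[-0.0076,0.03,0],[-0.0076,0.03,0],[-0.0076,0.03,0],[-0.0076,0.03,0],[0,0,0],[0,0,0],[0,0,0]], angular=[[0,0,0],[0,0,0],[0,0,0],[0,0,0],[0,0,0],[0,0,0],[0,0,0],[0,0,0]], fingers=[0.3,0.3,0.3,0.3,0.3,0.3,0.3,0.3])

```text
time_s: 25.18
eef_pos: [583.2, 168.3, 104.6]
tool_rot: [-3.141, 0.0, 1.385]
wrist_force: [-0.0, -0.1, -1.7]
grip_width: 47.6
grasp_force: 20.0
```

play_rows(dp=[[0,0,0.022],[0,0,0.018],[0,0,0.01],[0,0,0.005],[0,0,0.003],[0,0,0.002],[0,0,0.0],[0,0,0]], angular=[[0,0,0],[0,0,0],[0,0,0],[0,0,0],[0,0,0],[0,0,0],[0,0,0],[0,0,0]], fingers=[0.3,0.3,0.3,0.3,0.3,0.3,0.3,0.3])

```text
time_s: 26.18
eef_pos: [584.3, 167.8, 45.4]
tool_rot: [3.141, -0.0, 1.384]
wrist_force: [-0.4, 0.3, 4.5]
grip_width: 47.6
grasp_force: 20.0
```

play_rows(dp=[[0,0,0],[0,0,0],[0,0,0],[0,0,-0.015],[0,0,-0.025],[0,0,-0.03],[0,0,-0.03],[0,0,0]], angular=[[0,0,0],[0,0,0],[0,0,0],[0,0,0],[0,0,0],[0,0,0],[0,0,0],[0,0,0]], fingers=[0.6,0.7,0.75,0.75,0.8,1,1,1])

```text
time_s: 27.18
eef_pos: [585.0, 168.0, 147.8]
tool_rot: [3.136, -0.001, 1.384]
wrist_force: [0.1, 0.7, -0.4]
grip_width: 88.3
grasp_force: 0.0
```

```bash
python3 -c "
from h import *
look(584.4,167.2)
plan([(476,-18.2,145,-6.1,10)],(584.4,167.4,145,79.3))"
```

```text
cushion [584.4 167.5] 36.0 top 27.3
watch 1964 [584.1 167.8] [584.3 168.8] [42.9 48.2] 79.3 axis 168.7 [ 9.9 12.2]
at [584.3 167.9 145.9] [179.9  -0.   79.3] q [0.09 0.57 1.29 0.   1.27 0.27] F [ 0.4 -0.4 -0.8] grip 88.5 0.0 t 27.23
dp [[-0.0202, -0.0072, -0.0], [-0.0211, -0.0041, -0.0], [-0.0215, -0.0009, -0.0], [-0.0214, 0.0023, 0.0], [-0.0208, 0.0054, 0.0], [-0.0198, 0.0084, 0.0], [-0.0183, 0.0113, 0.0], [-0.0164, 0.0139, 0.0], [-0.0142, 0.0162, 0.0], [-0.0116, 0.0181, 0.0]] 
ang [[0.0, -0.0, 8.54], [0.0, -0.0, 8.54], [0.0, -0.0, 8.54], [0.0, -0.0, 8.54], [0.0, -0.0, 8.54], [0.0, -0.0, 8.54], [0.0, -0.0, 8.54], [0.0, -0.0, 8.54], [0.0, -0.0, 8.54], [0.0, -0.0, 8.54]]
```

play_rows(dp=[[-0.0202,-0.0072,0],[-0.0211,-0.0041,0],[-0.0215,-0.0009,0],[-0.0214,0.0023,0],[-0.0208,0.0054,0],[-0.0198,0.0084,0],[-0.0183,0.0113,0],[-0.0164,0.0139,0]], angular=[[0,0,8.54],[0,0,8.54],[0,0,8.54],[0,0,8.54],[0,0,8.54],[0,0,8.54],[0,0,8.54],[0,0,8.54]], fingers=[1,1,1,1,1,1,1,1])

```text
time_s: 28.22
eef_pos: [496.5, 18.8, 143.8]
tool_rot: [-3.141, 0.002, 0.186]
wrist_force: [-0.1, 0.0, -0.3]
grip_width: 88.0
grasp_force: 0.0
```

play_rows(dp=[[-0.0142,0.0162,0],[-0.0116,0.0181,0],[0,0,0],[0,0,0],[0,0,0],[0,0,0]], angular=[[0,0,8.54],[0,0,8.54],[0,0,0],[0,0,0],[0,0,0],[0,0,0]], fingers=[1,1,1,1,1,1])

```text
time_s: 28.98
eef_pos: [475.9, -17.5, 144.8]
tool_rot: [-3.142, 0.0, -0.105]
wrist_force: [-0.4, -0.2, -0.0]
grip_width: 87.8
grasp_force: 0.0
```

```bash
python3 -c "
from h import *
look(476,-18.2)
plan([])"
```

```text
cushion [475.5 -17.8] 35.8 top 27.3
watch 2028 [477.6 -17.6] [475.2 -17.2] [47.9 43.3] 85.5 axis 83.4 [ 9.7 12.3]
at [475.8 -17.5 144.8] [-180.    0.   -6.] q [-0.29  0.37  1.67  0.    1.1   1.39] F [-0.4 -0.3  0.3] grip 88.3 0.0 t 29.02
```

play_rows(dp=[[0.0006,0,0.015],[0,0,0.025],[0,0,0.025],[0,0,0.02],[0,0,0.01],[0,0,0.0045],[0,0,0],[0,0,0]], angular=[[0,0,0.3],[0,0,0],[0,0,0],[0,0,0],[0,0,0],[0,0,0],[0,0,0],[0,0,0]], fingers=[0.8,0.75,0.75,0.75,0.75,0.75,0.7,0.5])

```text
time_s: 30.02
eef_pos: [476.6, -18.0, 45.9]
tool_rot: [3.141, -0.001, -0.112]
wrist_force: [-0.4, -0.1, -0.8]
grip_width: 53.5
grasp_force: 0.0
```

play_rows(dp=[[0,0,0],[0,0,0],[0,0,0],[0,0,0],[0,0,-0.01],[0,0,-0.025],[0,0,-0.025],[0,0,0]], angular=[[0,0,0],[0,0,0],[0,0,0],[0,0,0],[0,0,0],[0,0,0],[0,0,0],[0,0,0]], fingers=[0.4,0.3,0.3,0.3,0.3,0.3,0.3,0.3])

```text
time_s: 31.02
eef_pos: [476.9, -18.1, 106.8]
tool_rot: [3.141, -0.003, -0.112]
wrist_force: [-0.5, -0.1, -1.2]
grip_width: 47.9
grasp_force: 20.0
```

```bash
python3 -c "
from h import *
plan([(445.3,229.8,104.5,-6.3,6)],(476.6,-17.7,104.5,-6.3))"
```

```text
at [476.9 -18.1 106.8] [180.   -0.2  -6.4] q [-0.29  0.43  1.72  0.    1.    1.4 ] F [-0.5 -0.1 -1.2] grip 47.9 20.0 t 31.02
dp [[-0.0097, -0.0404, -0.0], [-0.0097, -0.0404, -0.0], [-0.0097, -0.0404, -0.0], [-0.0097, -0.0404, -0.0], [-0.0097, -0.0404, -0.0], [-0.0097, -0.0404, -0.0]] 
ang [[0.0, 0.0, 0.0], [0.0, 0.0, 0.0], [0.0, 0.0, 0.0], [0.0, 0.0, 0.0], [0.0, 0.0, 0.0], [0.0, 0.0, 0.0]]
```

play_rows(dp=[[-0.0097,-0.0404,0],[-0.0097,-0.0404,0],[-0.0097,-0.0404,0],[-0.0097,-0.0404,0],[-0.0097,-0.0404,0],[-0.0097,-0.0404,0],[0,0,0],[0,0,0]], angular=[[0,0,0],[0,0,0],[0,0,0],[0,0,0],[0,0,0],[0,0,0],[0,0,0],[0,0,0]], fingers=[0.3,0.3,0.3,0.3,0.3,0.3,0.3,0.3])

```text
time_s: 32.02
eef_pos: [445.3, 229.0, 104.6]
tool_rot: [3.141, 0.001, -0.112]
wrist_force: [0.9, -0.5, -1.0]
grip_width: 47.4
grasp_force: 20.0
```

play_rows(dp=[[0,0,0.022],[0,0,0.018],[0,0,0.01],[0,0,0.005],[0,0,0.003],[0,0,0.002],[0,0,0.0],[0,0,0]], angular=[[0,0,0],[0,0,0],[0,0,0],[0,0,0],[0,0,0],[0,0,0],[0,0,0],[0,0,0]], fingers=[0.3,0.3,0.3,0.3,0.3,0.3,0.3,0.3])

```text
time_s: 33.02
eef_pos: [445.8, 229.4, 45.8]
tool_rot: [-3.141, -0.001, -0.112]
wrist_force: [-1.5, -0.6, 4.0]
grip_width: 47.7
grasp_force: 20.0
```

play_rows(dp=[[0,0,0],[0,0,0],[0,0,0],[0,0,-0.015],[0,0,-0.025],[0,0,-0.03],[0,0,-0.04],[0,0,-0.04]], angular=[[0,0,0],[0,0,0],[0,0,0],[0,0,0],[0,0,0],[0,0,0],[0,0,0],[0,0,0]], fingers=[0.6,0.7,0.75,0.75,0.8,1,1,1])

```text
time_s: 34.02
eef_pos: [445.3, 229.4, 196.5]
tool_rot: [3.142, 0.0, -0.112]
wrist_force: [-0.4, 0.2, -0.4]
grip_width: 88.2
grasp_force: 0.0
```

play_rows(dp=[[-0.04,0,0],[-0.04,0,0],[-0.04,0,0],[0,0,0],[0,0,0],[0,0,0]], angular=[[0,0,0],[0,0,0],[0,0,0],[0,0,0],[0,0,0],[0,0,0]], fingers=[1,1,1,1,1,1])

```text
time_s: 34.78
eef_pos: [327.3, 242.8, 195.3]
tool_rot: [-3.142, -0.0, -0.113]
wrist_force: [-0.5, -0.4, 0.3]
grip_width: 88.1
grasp_force: 0.0
```

```bash
python3 - <<'E'
from h import *
plan([])
f=grab('top'); W=cloud(f); z=W[...,2]
for k,x,y in(('black',445.4,229.6),('blue',584.4,167.2),('yellow',622.4,-176.8),('red',436.9,-240)):
    Q=W[(np.hypot(W[...,0]-x,W[...,1]-y)<32)&(z>35)&(z<60)]
    print(k,len(Q),np.round(Q.mean(0)-[x,y,0],1) if len(Q) else '')
a=cv2.cvtColor(f['pixels'],cv2.COLOR_RGB2BGR)
cv2.imwrite('pics/top1.png',cv2.resize(a[110:290,170:490],None,fx=2.5,fy=2.5,interpolation=2))
E
```

```text
at [327.3 242.8 195.3] [-180.    -0.    -6.5] q [ 0.35  0.19  1.76 -0.    1.19  2.03] F [-0.5 -0.4  0.3] grip 88.1 0.0 t 34.77
black 279 [-0.3 -1.1 40.1]
blue 262 [-1.2 -2.3 40.3]
yellow 267 [-1.4  0.2 40.2]
red 275 [-0.5  0.7 39.9]
```

View pics/top1.png

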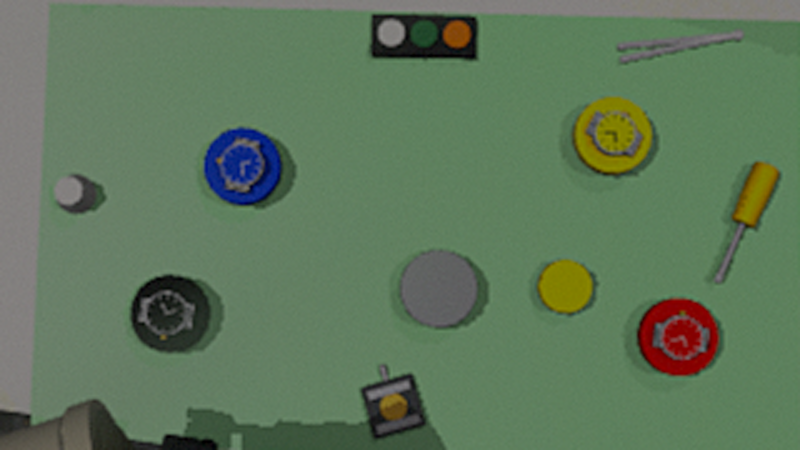

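All four watches lie centred on cushions of their own colour: blue (240,165), yellow (614,133), black (167,313) and red (682,337). Grey is empty and the loupe hasn't moved from (72,193).

```bash
python3 -c "
from workcell import ctrl
print(ctrl.sign_off())"
```

```text
the job is handed in; nothing more can be done
None
```

The job is handed in: all four watches lie face up within about 3 mm of the centre of their matching cushions, after parking the black one on grey, and the loupe was not touched; the sign-off gave no verdict.

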